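Unlock the medicine chest in the pantry and put its key away

TASK

Unlock the steel medicine chest: take its key (the one with the tall oblong head) out of the wooden key block, push it fully home in the lock on the chest's front deck, turn it clockwise to its stop so that the lid springs up, then turn it back home and draw it out, and stand it back in its own slot in the block. Do not force the key at any time, in the keyhole or at the stop: feel it in gently. Leave the other keys in the block and do not disturb the things that stand around.

Things in the scene. Friction and masses are not known exactly. Their poses are not given: they have to be found in the camera images.
- key: Chest's key, standing in a slot of the block. Black oblong head 34 (its y) x 10 (its x) x 30 mm tall with an eyelet. Origin: middle of the head's underside; z up. Below it a round steel shank, diameter 4.5 mm, goes 30 mm down to the tip; its last 14 mm carry a double bit, 18 mm across (y), 4.5 mm thick (x). Half a turn about z makes no difference. About 45 g.
- key_block: Fixed wooden key block, 76 (x) x 190 (y) x 48 mm tall. Origin: centre of its underside. Three slots in its top, at y = -60, 0 and +60 mm, each 10 (x) x 24 mm (y), 37 mm deep; a key's head rests across its slot on the block's top. The three keys stand in any order.
- disc_key: Bystander key in the block with a round black disc head, 28 mm across, 8 mm thick, 32 mm tall. Origin: middle of the head's underside.
- tbar_key: Bystander key in the block with a low black T-bar head, 40 x 9 x 11 mm. Origin: middle of the head's underside.
- lock_mark (a point): Middle of the lock's 48 mm cut-out in the deck, at the height of the lock plate's top, 97.5 mm above the table; axes as the chest's. The plate, a level steel square 62 x 62 mm with four corner screws, was fitted by hand: it and the keyhole in its centre lie up to 5 mm off this point in x and in y, square to it. Keyhole: slot 6 (x) x 20 mm (y), through 8 mm, with a 1.5 mm 45-degree lead-in.
- plug (a joint): Turn of the lock's plug, rad: 0 home (bit along chest's y), grows clockwise from above; hard stops at 0 and 1.35. The key has up to 0.08 rad of play in it either way. It turns against 0.03 to 0.06 N m and stays where left; more means a stop or a jam. The key goes in until its head meets the plate; its bit is then below the plate and can turn. Off home the bit is caught under the plate.
- lid (a joint): Opening of the chest's lid, rad: 0 shut. Its spring lifts it to 0.14 (front edge 20 mm up) when the plug is well turned, at the latest just before its stop; it then stays up when the plug goes home.
- chest: Grey steel medicine chest, 230 (x) x 280 (y) x 95 mm tall, fixed. Origin: centre of its underside; front faces its -x. The lock, about x = -75 mm, y = 0, is in the fixed deck, 84 mm deep, along the front of its top. The sprung lid, with a bail 12 mm high, fills the rest of the top from 45 mm behind the lock_mark, hinged at the back.
- pill_jar: Bystander: small amber jar beside the chest, 44 mm across, 70 mm tall.
- pill_tub: Bystander: white tub beside the chest, 54 mm across, 85 mm tall.
- food_can: Bystander: food can, 74 mm across, 105 mm tall.
- spice_jar: Bystander: spice jar, 48 mm across, 95 mm tall.
- tea_tin: Bystander: square steel tin, 75 x 100 x 80 mm.
- mug: Bystander: white mug, 80 mm across, 90 mm tall.
Mind the look-alikes: they are no part of the job. Leave any yellow look-alike of the key alone.

How it is judged (in metres and radians):
On the way, in this order (a step that is already met when the one before it is completed fails the run):
1. the key is pushed fully home in the lock (head within 4 mm of the lock plate) (horizontal distance between key and lock_mark below 0.01 m and angle between key's own z axis and vertical below 0.12 rad and z of key in the frame of lock_mark below 0.004 m), for 0.1 s.
2. the key, in the lock, has turned the plug to its stop (past 1.32 rad) and the lid has sprung up (horizontal distance between key and lock_mark below 0.01 m and angle between key's own z axis and vertical below 0.12 rad and z of key in the frame of lock_mark below 0.009 m and value of joint plug above 1.32 rad and value of joint lid above 0.1 rad), for 0.1 s.
3. the key, still in the lock, has turned the plug back home (below 0.1 rad) (horizontal distance between key and lock_mark below 0.01 m and angle between key's own z axis and vertical below 0.12 rad and z of key in the frame of lock_mark below 0.009 m and value of joint plug below 0.1 rad), for 0.1 s.
At the end, for the whole second after the job is handed in: The lid is sprung up (over 0.1 rad), the plug is home (below 0.1 rad), and the key is at rest back in its own slot of the block, within 8 mm of where it started and upright within 0.2 rad (distance of key from where it was at the start of the episode below 0.01 m and angle between key's own z axis and vertical below 0.2 rad and linear speed of key below 0.02 m/s and value of joint lid above 0.1 rad and value of joint plug below 0.1 rad); the robot touches nothing.
It fails at once if the key is forced: it bears on the chest or its lock with more than 45 N (contact force between key and chest above 45 N).
It fails at once if another key is taken out or pushed about (moved 12 mm) (distance of any of disc_key, tbar_key from where it was at the start of the episode above 0.012 m).
It fails at once if a bystander is pushed 20 mm or tipped (distance of any of pill_jar, pill_tub, food_can, spice_jar, tea_tin, mug from where it was at the start of the episode above 0.02 m or angle between any of pill_jar, pill_tub, food_can, spice_jar, tea_tin, mug's own z axis and vertical above 0.35 rad).
It also fails if it takes over 72 s, if anything falls off the work surface, if the arm or the gripper's body presses on something with over 40 N, if the wrist force passes 120 N, or if a joint passes its speed limit or range.

ROBOT

A 7-joint arm with a two-finger parallel gripper is mounted at the origin on the work surface. World frame = base frame: x ahead of the robot, y to its left, z up, the work surface at z = 0. Lengths are in mm, angles in rad, forces in N, time in s.
With the tool pointing down it reaches from about 400 to 875 mm from the base axis. Payload 19.3 kg.
Tool frame: the origin (TCP) lies at the very end of the fingers, on their centre line; the grasp point (between the pads) lies 19 mm behind it; z points along the fingers, y is the line along which they close (so a half turn about z gives the same grasp; the last joint's range is limited). The gripper opens to 85 mm and grips with 20 to 120 N. Pads are 22 mm wide; open, the fingers measure 114 mm over their backs; the gripper's body (76 mm by 85 mm) begins 54 mm behind the grasp point. The pads swing forward as they close: fully open they stand 13 mm farther back than shut.
Start: joints at [-1.187, 0.521, -0.036, 1.599, 0.021, 1.021, -0.113], TCP at [274.006, 561.725, 231.291] pointing down, gripper open.
Joint ranges: [-2.91, 2.91], [-0.3, 2.13], [-1.5, 1.42], [0.17, 2.43], [-1.26, 4.41], [0.16, 1.93], [-2.52, 2.52]. Speed limits (rad/s): [1.89, 1.89, 2.39, 2.39, 3.01, 3.01, 3.01].

INTERFACE

Orientations are given as a rotation vector (axis times angle).
In Python, from bench import robot, viewer gives the robot as it stands.
- The arm moves only by the tool apply_moves, never from a script. Its argument "targets" is one flat list of numbers, 7 for each row, row after row: the shift along the tool's x, y, z in m, then the turn, a rotation vector about the tool's x, y, z in degrees, then the finger opening in m, from 0 to 0.0854. A call has 1 to 20 rows; each row is the pose to reach, as a shift and turn from the pose commanded when the call began, along the tool's axes at that moment; what a row does not reach only later rows make up. A row lasts 1/12 s, in which the tool goes at most 41.7 mm and 7.16 degrees, less where a joint would pass 70% of its speed; a pose out of reach is approached as far as the arm can. A call with a gripper value outside its range is refused whole. The fingers move at their own pace and stop on an object; the grip force is fixed at half the most. Time passes only in rows, so rows that repeat a pose let the fingers close. It gives the time, the measured TCP pose, the force, the opening and the grip force at its end, in the units of the state.
- robot.get_state(): the state, without advancing time (a new reading comes with each control period).
- viewer.get_image(name): name is "scene" or "side" or "wrist"; returns a dict with "img" (384x512x3 uint8, red, green, blue), "fx", "fy", "cx", "cy" (pixels), "rvec" (rotation vector, rad) and "tvec" (3), from world to camera coordinates, as OpenCV has them; the wrist camera has in their place "tool_from_camera" (4x4, takes a point from camera to tool coordinates, whose origin is the TCP and whose axes are the flange's). Camera axes: x right, y down, z forward; pixel columns grow to the right and rows downward; lengths in mm; the calibration is good to about 2 mm. A picture is of the moment at which its call begins: read the wrist's pose just before it. There is no depth.
- robot.job_done(): hands the job in; it is judged then, once.
The state is a dict: "time_s": time; "joint_pos": joint angles; "qvel": joint speeds; "joint_efforts": joint torques, N m; "tcp_pos": TCP position; "tool_rot": TCP orientation; "wrist_force": force on the tool from outside, world axes, zero at the start; "wrist_torque": the same for the moment, N m; "grip_width": opening from 0.0 (shut) to 1.0 (fully open); "finger_force": force on a finger pad.
Only numpy, scipy, OpenCV 4.12 (cv2) and the standard library are available. Lean on these libraries where they do the work, as an engineer would, in place of code of your own. Each camera call takes 0.05 s, during which the arm holds its last target. There are 200 camera calls.

## Working session

There is one attempt and no reset: what is moved stays moved. The work goes in short steps, Python scripts to look and compute and a tool call to move; the robot and the scene stay as the last step left them, time stands still between calls to the robot, and variables do not carry over. Pictures are saved under pics/ and viewed, at most 10 in all, crops included, and the job is handed in when it is done.

Besides the shell and the picture viewer there is one more tool, called after ">>>" as name(argument=value, ...) on one line, values as JSON. apply_moves: Moves the arm, as the interface text tells. Its arguments: {"type":"object","properties":{"targets":{"type":"array","items":{"type":"number"}}},"required":["targets"]}

```bash
mkdir -p pics; ls; cat > h.py <<'E'
import numpy as np,cv2
from scipy.spatial.transform import Rotation as R
from bench import robot,viewer
def cam(n):
    s=robot.get_state(); d=viewer.get_image(n)
    K=np.array([[d['fx'],0,d['cx']],[0,d['fy'],d['cy']],[0,0,1]],float)
    if n=='wrist':
        T=np.array(d['tool_from_camera'],float); Rt=R.from_rotvec(s['tool_rot']).as_matrix()
        Rc=Rt@T[:3,:3]; o=Rt@T[:3,3]+np.array(s['tcp_pos'])
    else:
        Rw=R.from_rotvec(np.ravel(d['rvec'])).as_matrix(); Rc=Rw.T; o=-Rw.T@np.ravel(d['tvec'])
    return d['img'],K,Rc,o
def ray(c,uv,z):
    _,K,Rc,o=c
    d=Rc@np.linalg.inv(K)@np.array([uv[0],uv[1],1.]); return o+d*(z-o[2])/d[2]
def proj(c,p):
    _,K,Rc,o=c
    q=K@(Rc.T@(np.array(p,float)-o)); return q[:2]/q[2]
def save(c,f,s=1,crop=None):
    im=c[0][:,:,::-1]
    if crop: x0,y0,x1,y1=crop; im=im[y0:y1,x0:x1]
    cv2.imwrite(f,cv2.resize(im,None,fx=s,fy=s,interpolation=cv2.INTER_CUBIC))
E
python3 - <<'E'
from h import *
s=robot.get_state()
for k,v in s.items(): print(k,np.round(v,3))
a=cam('scene');b=cam('side');c=cam('wrist')
for q in(a,b,c):print(q[3].round(),q[1][0,0],q[2].round(2).tolist())
m=np.vstack([np.hstack([a[0],b[0]])]);save((m,),'pics/a.png',0.78)
save(c,'pics/w.png')
np.savez('first.npz',a=a[0],b=b[0],c=c[0])
E
```

```text
pics
time_s 0.0
joint_pos [-1.187  0.522 -0.036  1.6    0.021  1.021 -0.113]
qvel [ 0.    -0.001 -0.001 -0.001 -0.001 -0.001 -0.001]
joint_efforts [-1.0000e-03 -9.2710e+01  1.9800e+00 -3.6993e+01  1.8000e-02  8.0000e-03
 -0.0000e+00]
tcp_pos [273.865 561.431 230.712]
tool_rot [-7.070e-01 -3.061e+00  2.000e-03]
wrist_force [ 0.147 -0.513 -0.001]
wrist_torque [ 0.013 -0.004 -0.014]
finger_force 0.0
grip_width 1.003
[1060. -570.  911.] 384.1413313319565 [[0.71, 0.51, -0.49], [0.7, -0.53, 0.48], [-0.02, -0.68, -0.73]]
[-103.  716.  676.] 367.167454851699 [[-0.81, -0.28, 0.52], [-0.59, 0.42, -0.69], [-0.02, -0.86, -0.51]]
[200. 598. 373.] 289.73516010882673 [[0.44, 0.85, 0.29], [0.9, -0.42, -0.14], [-0.0, 0.32, -0.95]]
```

View pics/a.png

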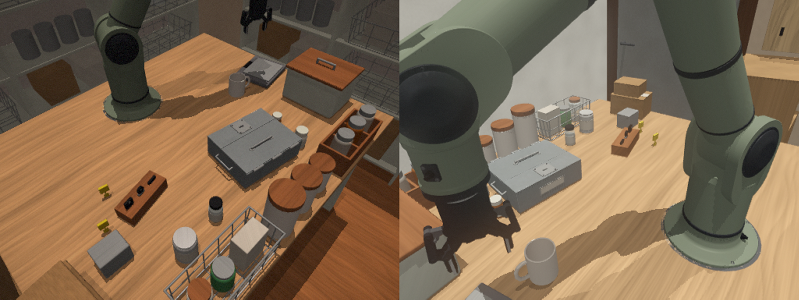

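View pics/w.png

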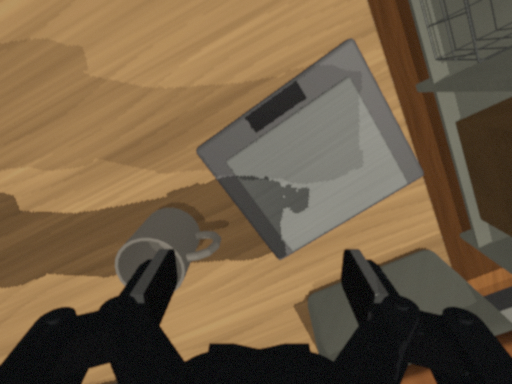

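The scene view shows the block near (180,253) px with three keys, the chest near (324,192), and two yellow look-alikes near (130,245) and (130,290). The wrist view shows only the mug and a scale. I'll enlarge the block and chest.

```bash
python3 - <<'E'
from h import *
f=np.load('first.npz');a=f['a'];b=f['b']
r=lambda i,x,y,w,h:cv2.resize(i[y:y+h,x:x+w],(400,300),interpolation=cv2.INTER_CUBIC)
m=np.vstack([np.hstack([r(a,130,205,100,75),r(a,250,130,140,105)]),np.hstack([r(b,250,135,80,60),r(b,110,165,140,105)])])
save((m,),'pics/b.png')
A=cam('scene');B=cam('side')
for n,uv in(('block',(180,253)),('chest',(324,192))):print(n,ray(A,uv,50).round())
print(ray(B,(286,178),50).round(),ray(B,(176,225),95).round())
E
```

```text
block [ 500. -323.   50.]
chest [641. 114.  50.]
[ 478. -277.   50.] [545. 187.  95.]
```

View pics/b.png

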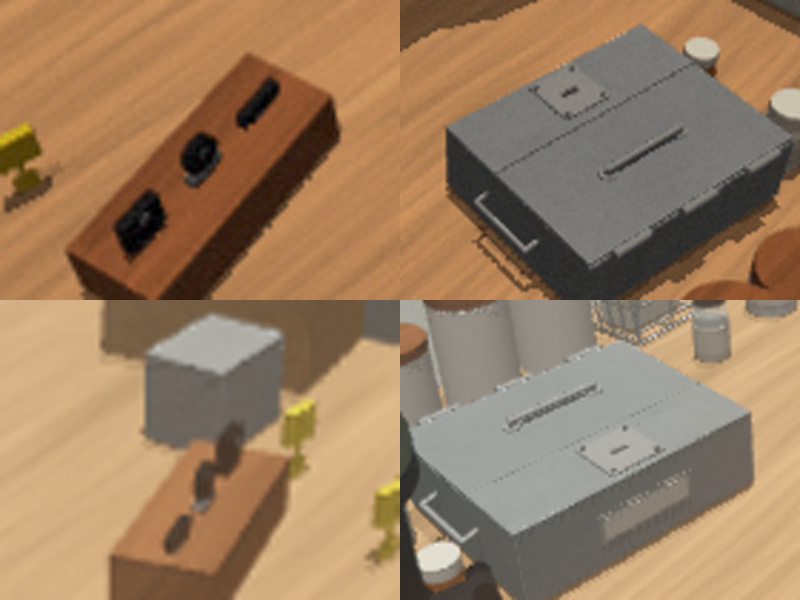

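The block shows, from one end: the oblong key (scene px ≈165,260), the disc key in the middle, and the T-bar at the far end. The lock plate is centred near scene px (309,162), with its slot. I'll get rough world positions from these.

```bash
python3 - <<'E'
from h import *
A=cam('scene');B=cam('side')
s=lambda x,y:(130+x/4,205+y/4)
for p in [(248,52),(333,97),(67,250)]:print('blk',ray(A,s(*p),48).round(1))
for p in [(140,240),(200,175),(257,105)]:print('key',ray(A,s(*p),50).round(1))
c=lambda x,y:(250+(x-400)*.35,130+y*.35)
for p in [(570,93),(530,91),(572,65),(608,96),(570,120),(640,27),(447,128),(790,143),(587,265),(497,170),(695,65)]:print('ch',ray(A,c(*p),97.5).round(1))
d=lambda x,y:(110+(x-400)*.35,165+(y-300)*.35)
for p in [(620,450),(580,452),(600,472),(640,428),(660,450)]:print('side',ray(B,d(*p),97.5).round(1))
print(robot.get_state()['time_s'])
E
```

```text
blk [ 428.2 -225.3   48. ]
blk [ 503.  -209.3   48. ]
blk [ 471.7 -409.5   48. ]
key [ 501.1 -372.6   50. ]
key [ 489.  -314.6   50. ]
key [ 471.2 -251.3   50. ]
ch [555.9 142.3  97.5]
ch [522.6 115.1  97.5]
ch [528.9 178.6  97.5]
ch [588.4 166.5  97.5]
ch [582.2 110.3  97.5]
ch [544.  281.9  97.5]
ch [496.6  12.9  97.5]
ch [766.6 238.9  97.5]
ch [715.7 -27.4  97.5]
ch [574.5   4.4  97.5]
ch [627.  271.2  97.5]
side [542.9 147.1  97.5]
side [572.8 171.6  97.5]
side [532.8 184.1  97.5]
side [553.7 107.8  97.5]
side [510.6 125.1  97.5]
0.35
```

```bash
cat >> h.py <<'E'
def go(p,yaw,flip=0):
    "TCP world target p mm, tool pointing down, tool y at world angle yaw deg -> shift m, turn deg"
    s=robot.get_state(); Rt=R.from_rotvec(s['tool_rot']).as_matrix()
    t=np.radians(yaw); y=np.array([np.cos(t),np.sin(t),0]); z=np.array([0,0,-1.]); Rg=np.c_[np.cross(y,z),y,z]
    sh=Rt.T@(np.array(p,float)-np.array(s['tcp_pos']))/1000
    rv=np.degrees(R.from_matrix(Rt.T@Rg).as_rotvec())
    print('shift',sh.round(4),'turn',rv.round(2),'yaw now',np.degrees(np.arctan2(Rt[1,1],Rt[0,1])).round(2),'t',round(s['time_s'],2))
E
python3 - <<'E'
from h import *
d=viewer.get_image('wrist');print(np.array(d['tool_from_camera']).round(3))
go([552,143,250],-10);go([552,143,250],170)
E
```

```text
[[-1.00000e-03 -9.46000e-01 -3.24000e-01  8.30440e+01]
 [ 1.00000e+00 -1.00000e-03 -1.00000e-03  5.30000e-01]
 [ 1.00000e-03 -3.24000e-01  9.46000e-01 -1.42193e+02]
 [ 0.00000e+00  0.00000e+00  0.00000e+00  1.00000e+00]]
shift [-0.4334 -0.2544 -0.0188] turn [-1.0e-02  1.0e-02  7.4e+01] yaw now 64.0 t 0.4
shift [-0.4334 -0.2544 -0.0188] turn [-1.00e-02 -1.00e-02 -1.06e+02] yaw now 64.0 t 0.4
```

>>> apply_moves(targets=[-0.433,-0.254,0,0,0,74,0.06,-0.433,-0.254,0,0,0,74,0.06,-0.433,-0.254,0,0,0,74,0.06,-0.433,-0.254,0,0,0,74,0.06,-0.433,-0.254,0,0,0,74,0.06,-0.433,-0.254,0,0,0,74,0.06,-0.433,-0.254,0,0,0,74,0.06,-0.433,-0.254,0,0,0,74,0.06,-0.433,-0.254,0,0,0,74,0.06,-0.433,-0.254,0,0,0,74,0.06,-0.433,-0.254,0,0,0,74,0.06,-0.433,-0.254,0,0,0,74,0.06,-0.433,-0.254,0,0,0,74,0.06,-0.433,-0.254,0,0,0,74,0.06,-0.433,-0.254,0,0,0,74,0.06,-0.433,-0.254,0,0,0,74,0.06,-0.433,-0.254,0,0,0,74,0.06,-0.433,-0.254,0,0,0,74,0.06,-0.433,-0.254,0,0,0,74,0.06])

```text
time_s: 1.98
tcp_pos: [551.5, 144.4, 231.4]
tool_rot: [-2.405, -2.021, -0.0]
wrist_force: [-0.2, -0.7, -0.0]
grip_width: 0.703
finger_force: 0.0
```

```bash
python3 - <<'E'
from h import *
import pickle
s=robot.get_state();c=cam('wrist');save(c,'pics/c.png');pickle.dump(c,open('lock1.p','wb'))
print(np.round(s['tcp_pos'],1),np.round(s['joint_pos'],2),proj(c,[549,145,97.5]));go([501,-372,220],13.3)
E
```

```text
[551.5 144.4 231.4] [-0.62  0.46  0.36  1.76 -0.19  0.96 -0.35] [255.62940461 181.54085725]
shift [-0.5172  0.0393  0.0113] turn [ 0.000e+00 -1.000e-02 -2.325e+01] yaw now -9.95 t 2.03
```

View pics/c.png

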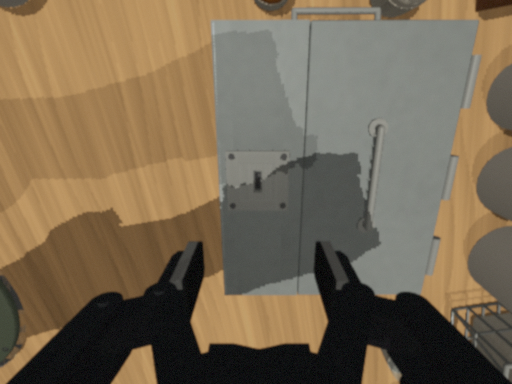

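The wrist view shows the deck with the lock plate (screws near (231,156), (283,156), (283,206), (232,206)) and the dark slot at (257,181).

```bash
cat >> h.py <<'E'
def hole(c,u0,v0,r=18,th=45):
    g=cv2.cvtColor(c[0],cv2.COLOR_RGB2GRAY); b=cv2.resize(g[v0-r:v0+r,u0-r:u0+r],None,fx=8,fy=8,interpolation=cv2.INTER_CUBIC)
    n,l,st,ce=cv2.connectedComponentsWithStats((b<th).astype(np.uint8))
    i=1+np.argmax(st[1:,4]); cnt=cv2.findContours((l==i).astype(np.uint8),0,2)[0][0]
    f=lambda p:((p[0]+.5)/8-.5+u0-r,(p[1]+.5)/8-.5+v0-r)
    P=np.array([ray(c,f(q),97.5)[:2] for q in cnt[:,0]],np.float32)
    return cv2.minAreaRect(P),ray(c,f(ce[i]),97.5)
E
python3 - <<'E'
from h import *
import pickle
c=pickle.load(open('lock1.p','rb'))
g=cv2.cvtColor(c[0],cv2.COLOR_RGB2GRAY);print(g[166:196:2,248:268])
for t in(45,60,75):print(t,hole(c,257,181,th=t))
e=[ray(c,p,95) for p in[(214,25),(225,292),(310,22),(299.5,290)]]
for p,q in((0,1),(2,3)):
    d=e[q]-e[p];print(e[p].round(1),e[q].round(1),np.degrees(np.arctan2(-d[0],d[1]))%180, np.linalg.norm(d))
s=[ray(c,p,97.5)[:2] for p in[(231,156),(283,156),(283,206),(232,206)]];print(np.mean(s,0),s)
E
```

```text
[[134 134 135 133 133 133 134 134 131 135 132 134 133 134 132 132 133 133
  132 133]
 [134 135 133 131 133 134 134 132 130 133 134 132 134 131 131 130 131 132
  133 132]
 [133 134 134 133 130 123 115 115 118 121 123 122 125 125 130 131 132 134
  134 133]
 [133 135 133 132 128 112  91  70  67  68  72  77  87 108 124 131 131 133
  134 131]
 [133 134 134 133 128 110  86  59  50  58  75  77  86 106 125 131 134 132
  133 126]
 [133 132 132 131 129 111  85  61  52  53  63  68  81 104 124 129 130 131
  126 103]
 [132 132 133 131 129 111  84  57  43  42  38  44  66  88 112 125 123 115
  105  98]
 [132 131 134 133 126 106  78  58  38  36  37  48  77  99 100  99 102 101
   99  95]
 [130 130 130 126 122  96  70  50  38  32  32  40  57  79  90  96  95  97
   97  98]
 [114 104  95  98  98  85  68  47  33  30  33  36  53  73  89  94  97  99
   98  96]
 [ 97  96  94  97  94  85  65  45  35  31  34  34  51  71  87  93  95  98
   97  97]
 [ 96  96  95  98  94  86  70  51  43  42  43  45  54  67  86  95  95  97
   98  98]
 [ 94  94  97  95  93  84  74  67  65  65  62  64  71  78  87  93  95  95
   96 
[... 276 characters left out ...]
69), array([550.34830121, 143.03902805,  97.5       ]))
60 (((550.7736206054688, 145.0994873046875), (17.904443740844727, 6.13681173324585), 79.98222351074219), array([550.36428599, 143.83960738,  97.5       ]))
75 (((550.7645263671875, 144.68008422851562), (20.258094787597656, 7.7657999992370605), 79.98171997070312), array([550.39914834, 143.91791352,  97.5       ]))
[538.6 286.9  95. ] [490.5  19.5  95. ] 169.79162861175595 271.6970808944808
[619.2 275.   95. ] [575.4   7.3  95. ] 170.7228159808034 271.2279093722861
[550.56133728 144.52462397] [array([530.13581494, 174.49841545]), array([579.61142796, 165.75955809]), array([571.97029163, 114.37555347]), array([520.52781458, 123.46496885])]
```

>>> apply_moves(targets=[-0.47,0.04,0.01,0,0,-23,0.06,-0.47,0.04,0.01,0,0,-23,0.06,-0.47,0.04,0.01,0,0,-23,0.06,-0.47,0.04,0.01,0,0,-23,0.06,-0.47,0.04,0.01,0,0,-23,0.06,-0.47,0.04,0.01,0,0,-23,0.06,-0.47,0.04,0.01,0,0,-23,0.06,-0.47,0.04,0.01,0,0,-23,0.06,-0.47,0.04,0.01,0,0,-23,0.06,-0.47,0.04,0.01,0,0,-23,0.06,-0.47,0.04,0.01,0,0,-23,0.06,-0.47,0.04,0.01,0,0,-23,0.06,-0.47,0.04,0.01,0,0,-23,0.06,-0.47,0.04,0.01,0,0,-23,0.06,-0.47,0.04,0.01,0,0,-23,0.06,-0.47,0.04,0.01,0,0,-23,0.06,-0.47,0.04,0.01,0,0,-23,0.06])

```text
time_s: 3.45
tcp_pos: [510.1, -325.0, 221.4]
tool_rot: [1.954, 2.46, 0.001]
wrist_force: [-0.1, -0.3, 0.6]
grip_width: 0.699
finger_force: 0.0
```

```bash
python3 - <<'E'
from h import *
import pickle
s=robot.get_state();c=cam('wrist');save(c,'pics/d.png',1.5);pickle.dump(c,open('blk1.p','wb'))
print(np.round(s['tcp_pos'],1),np.round(s['joint_pos'],2));go([501,-372,220],13.3)
E
```

```text
[ 510.1 -325.   221.4] [ 0.24  0.52  0.34  1.68 -0.2   0.97  0.88]
shift [-0.0436 -0.0194  0.0014] turn [ 0.02 -0.01 -0.22] yaw now 13.08 t 3.5
```

View pics/d.png

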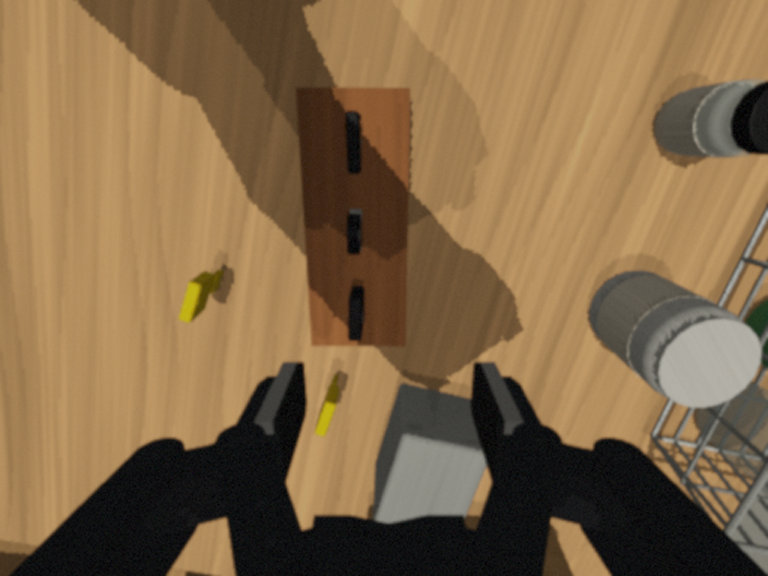

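The wrist view shows T-bar (353,142), disc (354,232) and the oblong key nearest the camera at (357,312) (1.5x pixels), plus the tin close beyond it at (440,450).

```bash
python3 - <<'E'
from h import *
import pickle
c=pickle.load(open('blk1.p','rb'))
P=[ray(c,(u/1.5,v/1.5),48)[:2] for u,v in[(297,88),(411,88),(406,345),(313,345)]]
print(np.round(P,1),np.mean(P,0).round(1),[round(float(np.linalg.norm(P[i]-P[i-1])),1) for i in range(4)])
d=(P[0]+P[1]-P[2]-P[3])/2;y=d/np.linalg.norm(d);print('yaw',np.degrees(np.arctan2(d[1],d[0]))-90,'slots',[(np.mean(P,0)+k*y).round(1) for k in(-60,0,60)])
g=cv2.cvtColor(c[0],cv2.COLOR_RGB2GRAY)
n,l,st,ce=cv2.connectedComponentsWithStats((g<45).astype(np.uint8))
for i in range(1,n):
    if 20<st[i,4]<3000:print(st[i],ce[i].round(1),ray(c,ce[i],78).round(1),ray(c,ce[i],63).round(1))
sub=(l[185:232,228:250]*0+g[185:232,228:250]);print(sub[::2])
E
```

```text
[[ 425.7 -225.8]
 [ 499.4 -208.8]
 [ 541.1 -392.8]
 [ 468.3 -409.6]] [ 483.6 -309.3] [188.6, 75.6, 188.6, 74.8]
yaw 12.900484767167725 slots [array([ 497. , -367.7]), array([ 483.6, -309.3]), array([ 470.2, -250.8])]
[488  55  24  47 887] [501.2  80.4] [ 706.9 -182.7   78. ] [ 718.2 -179.5   63. ]
[ 198   59   23   93 1062] [208.  104.7] [ 447.5 -264.7   78. ] [ 445.2 -265.8   63. ]
[ 220   68   23  102 1262] [231.7 116.1] [ 471.4 -269.9   78. ] [ 470.3 -271.3   63. ]
[232 189  11  38 361] [237.1 207.3] [ 495.3 -360.7   78. ] [ 495.5 -366.9   63. ]
[[ 59  61  62  65  65  65  67  62  58  58  63  63  67  68  66  65  65  65
   62  67  66  67]
 [ 61  63  64  63  64  63  58  51  49  50  46  50  51  52  57  62  63  63
   65  65  67  68]
 [ 58  63  64  64  63  60  54  44  46  44  44  49  48  52  62  64  66  63
   64  65  64  67]
 [ 60  63  62  64  63  56  38  26  22  16  18  18  18  27  46  59  64  63
   63  66  67  68]
 [ 64  64  65  64  59  47  33  17  12   7  11   8   3  16  25  54  61  61
   63  63  66  67]
 [ 63  63  62  64  58  39  17  10  12   0  13  12   4  13  29  53  60  64
   65 
[... 987 characters left out ...]
9  15  15  25  52  64  65  60
   62  63  67  69]
 [107 107 101  87  54  29  20  17  22  16  20  17  12  37  55  62  64  62
   60  63  65  65]
 [110 108 102  89  56  26  18  20  21  20  15  17  22  42  57  63  62  64
   63  62  64  67]
 [107 105 101  86  55  27  19  17  17  18  22  19  26  46  62  63  66  65
   60  63  64  68]
 [108 106 106  94  66  32  24  21  17  21  24  22  36  53  64  65  63  63
   61  61  68  67]
 [105 106 106 104  93  84  84  82  83  78  62  52  53  60  64  65  64  64
   60  63  67  66]
 [111 112 111 110 112 111 112 112 113 106  93  79  76  80  78  77  79  77
   74  75  78  74]
 [142 145 146 144 143 140 136 137 136 134 134 135 136 139 142 143 141 139
  138 137 136 126]]
```

```bash
python3 - <<'E'
from h import *
go([496.5,-367.5,100],12.9)
E
```

```text
shift [-0.0382 -0.0228  0.1214] turn [ 0.02 -0.01  0.18] yaw now 13.08 t 3.5
```

>>> apply_moves(targets=[-0.038,-0.023,0.0,0,0,0,0.04,-0.038,-0.023,0.0,0,0,0,0.04,-0.038,-0.023,0.04,0,0,0,0.04,-0.038,-0.023,0.07,0,0,0,0.04,-0.038,-0.023,0.1,0,0,0,0.04,-0.038,-0.023,0.12,0,0,0,0.04,-0.038,-0.023,0.121,0,0,0,0.04,-0.038,-0.023,0.121,0,0,0,0.04,-0.038,-0.023,0.121,0,0,0,0.04])

```text
time_s: 4.25
tcp_pos: [496.3, -368.7, 101.7]
tool_rot: [1.955, 2.458, 0.0]
wrist_force: [-0.5, -0.0, 1.2]
grip_width: 0.47
finger_force: 0.0
```

```bash
python3 - <<'E'
from h import *
s=robot.get_state();c=cam('wrist');a=cam('scene');print(np.round(s['tcp_pos'],1))
m=np.hstack([cv2.resize(c[0],(400,300)),cv2.resize(a[0][205:280,130:230],(400,300),interpolation=cv2.INTER_CUBIC)]);save((m,),'pics/e.png')
print(proj(c,[496.5,-367.5,78])/1.28);go([496.5,-367.5,53],12.9)
E
```

```text
[ 496.3 -368.7  101.7]
[202.01348794 179.76167051]
shift [0.0014 0.0002 0.049 ] turn [0.1  0.1  0.11] yaw now 13.01 t 4.35
```

View pics/e.png

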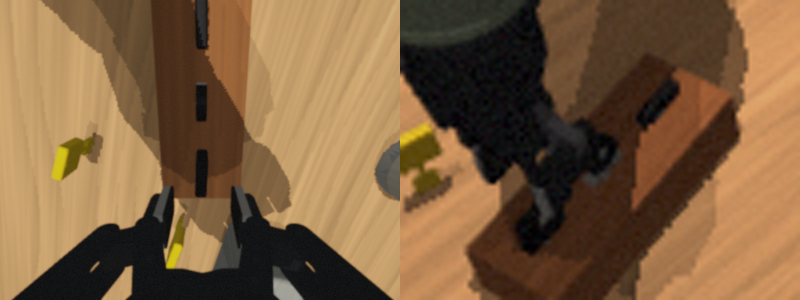

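The key sits midway between the fingers (head at about (202,173) of the reduced image). I'll check its offset along the head.

```bash
python3 - <<'E'
from h import *
c=cam('wrist');g=cv2.cvtColor(c[0],cv2.COLOR_RGB2GRAY)
t=np.radians(102.9);y=np.array([np.cos(t),np.sin(t),0])
for k in(-17,17):
  for z in(48,78):print(k,z,proj(c,np.array([496.5,-367.5,z])+k*y).round(1))
print(g[180:262:2,258],g[180:262:2,262].tolist());print(g[230,240:280],g[205,240:280])
E
```

```text
-17 48 [258.3 232.2]
-17 78 [258.4 253.1]
17 48 [258.3 189.3]
17 78 [258.4 204.7]
[ 57  58  57  58  56  43  19  17  18  10  12  10  18  13   9  12  15  10
  15  14  12  12  14  16  11  19  17  15  14  16  20  13   8  14  15  19
  61 105 112 109 111] [59, 60, 55, 59, 59, 46, 16, 18, 17, 12, 8, 13, 8, 13, 12, 9, 10, 18, 12, 10, 11, 12, 13, 16, 14, 14, 9, 10, 13, 15, 12, 14, 13, 16, 20, 28, 68, 100, 106, 106, 106]
[54 55 56 57 56 54 55 53 55 42 28 18 18 17 15 12 16 18 19 10 17 12 14 17
 33 61 73 74 74 70 73 76 75 76 80 82 83 84 84 82] [54 56 55 57 54 57 57 57 56 49 39 20 12 19 20  9 16 16 16 17 14  9 12 16
 11 20 47 57 57 57 55 56 57 60 61 61 58 59 62 59]
```

>>> apply_moves(targets=[0.001,0,0.025,0,0,0,0.04,0.001,0,0.04,0,0,0,0.04,0.001,0,0.048,0,0,0,0.04,0.001,0,0.048,0,0,0,0.04,0.001,0,0.048,0,0,0,0.04,0.001,0,0.048,0,0,0,0,0.001,0,0.048,0,0,0,0,0.001,0,0.048,0,0,0,0,0.001,0,0.048,0,0,0,0,0.001,0,0.048,0,0,0,0,0.001,0,0.048,0,0,0,0,0.001,0,0.048,0,0,0,0,0.001,0,0.048,0,0,0,0,0.001,0,0.048,0,0,0,0])

```text
time_s: 5.57
tcp_pos: [495.9, -367.7, 53.3]
tool_rot: [1.955, 2.458, 0.0]
wrist_force: [-1.5, 1.2, 7.5]
grip_width: 0.105
finger_force: 59.8
```

```bash
python3 - <<'E'
from h import *
s=robot.get_state()
for k in('tcp_pos','wrist_force','wrist_torque','grip_width','finger_force','joint_pos','tool_rot'):print(k,np.round(s[k],4))
go([550.5,144.5,160],-10)
E
```

```text
tcp_pos [ 495.9344 -367.7419   53.3334]
wrist_force [-1.5346  1.1817  7.5073]
wrist_torque [0.1674 0.1743 0.0162]
grip_width 0.1046
finger_force 59.7537
joint_pos [ 0.3718  0.7572  0.2554  1.7537 -0.285   0.6655  1.0124]
tool_rot [1.9549e+00 2.4575e+00 4.0000e-04]
shift [ 0.4867  0.1685 -0.1069] turn [ 0.07  0.04 23.  ] yaw now 13.0 t 5.57
```

>>> apply_moves(targets=[0,0,-0.02,0,0,0,0,0,0,-0.045,0,0,0,0,0,0,-0.08,0,0,0,0,0,0,-0.12,0,0,0,0,0.04,0.014,-0.12,0,0,3,0,0.487,0.168,-0.12,0,0,23,0,0.487,0.168,-0.12,0,0,23,0,0.487,0.168,-0.12,0,0,23,0,0.487,0.168,-0.12,0,0,23,0,0.487,0.168,-0.12,0,0,23,0,0.487,0.168,-0.12,0,0,23,0,0.487,0.168,-0.12,0,0,23,0,0.487,0.168,-0.12,0,0,23,0,0.487,0.168,-0.12,0,0,23,0,0.487,0.168,-0.12,0,0,23,0,0.487,0.168,-0.12,0,0,23,0,0.487,0.168,-0.12,0,0,23,0,0.487,0.168,-0.12,0,0,23,0,0.487,0.168,-0.12,0,0,23,0,0.487,0.168,-0.12,0,0,23,0])

```text
time_s: 7.23
tcp_pos: [549.7, 144.0, 172.6]
tool_rot: [2.407, 2.018, 0.0]
wrist_force: [0.3, 0.0, -1.0]
grip_width: 0.104
finger_force: 58.6
```

```bash
python3 - <<'E'
from h import *
s=robot.get_state()
for k in('tcp_pos','wrist_force','wrist_torque','grip_width','finger_force'):print(k,np.round(s[k],3))
c=cam('wrist');a=cam('scene');b=cam('side');t=np.array(s['tcp_pos'])
tip=t-[0,0,35.3]
pw,pa,pb=[proj(q,tip) for q in(c,a,b)];print(pw,pa,pb)
def cr(q,p,w):
    x,y=int(p[0])-w//2,int(p[1])-w//2;x=max(x,0);y=max(y,0);print(x,y);return cv2.resize(q[0][y:y+w,x:x+w],(266,266),interpolation=cv2.INTER_CUBIC)
save((np.hstack([cr(c,pw,130),cr(a,pa,76),cr(b,pb,76)]),),'pics/f.png')
go([550.5,144.5,139],-10)
E
```

```text
tcp_pos [549.689 143.962 172.58 ]
wrist_force [ 0.35   0.03  -0.951]
wrist_torque [ 0.005  0.045 -0.063]
grip_width 0.104
finger_force 58.562
[258.05658091 224.25203123] [309.29081808 151.64132228] [184.47547007 204.18162331]
193 159
271 113
146 166
shift [0.001  0.0005 0.0336] turn [ 0.01  0.   -0.1 ] yaw now -10.1 t 7.38
```

View pics/f.png

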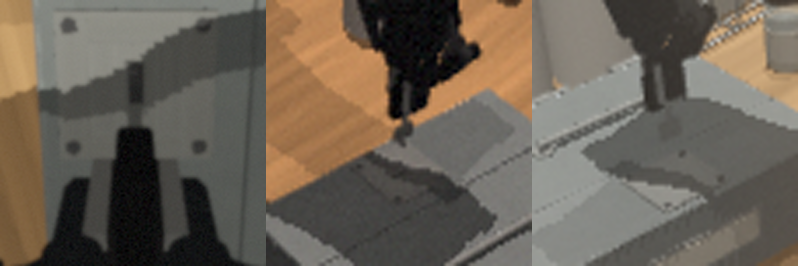

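The key hangs upright; in the wrist crop its bit (≈(135,118)) lines up with the slot (≈(135,80)) and lies midway between the screws. I'll remeasure the plate centre from the screws here.

```bash
python3 - <<'E'
from h import *
s=robot.get_state();c=cam('wrist');g=cv2.cvtColor(c[0],cv2.COLOR_RGB2GRAY).astype(float)
k=130/266;Q=[]
for u,v in[(68,25),(203,25),(198,147),(75,148)]:
    u=int(193+u*k);v=int(159+v*k);w=g[v-7:v+8,u-7:u+8];wt=np.clip(cv2.GaussianBlur(np.median(w)-w,(3,3),0)-12,0,None)
    yy,xx=np.mgrid[-7:8,-7:8];p=(u+(wt*xx).sum()/wt.sum(),v+(wt*yy).sum()/wt.sum());Q.append(ray(c,p,97.5)[:2]);print(np.round(p,1))
Q=np.array(Q);print(Q.round(1),Q.mean(0).round(2),[round(float(np.linalg.norm(Q[i]-Q[i-1])),1) for i in range(4)])
d=Q[0]+Q[1]-Q[2]-Q[3];print('yaw',np.degrees(np.arctan2(d[1],d[0]))-90)
d=Q[1]-Q[0]+Q[2]-Q[3];print('yaw',np.degrees(np.arctan2(d[1],d[0])))
print(g[186:226:2,248:270].astype(int));print(proj(c,[*s['tcp_pos'][:2],s['tcp_pos'][2]-35.3]))
E
```

```text
[225.8 170.8]
[292.  172.3]
[289.7 230. ]
[228.2 230.4]
[[529.9 174.3]
 [580.1 164.1]
 [571.3 115.4]
 [521.  124. ]] [550.59 144.46] [51.1, 51.3, 49.5, 51.1]
yaw -10.133559583816464
yaw -10.594558181516518
[[144 141 140 139 141 140 140 140 140 139 137 139 137 122 103  90  86  83
   79  74  74  73]
 [142 143 141 140 140 132 124 121 120 116 111 110 109 103  86  73  72  69
   72  73  74  72]
 [141 142 140 139 138 128 109  87  66  50  47  46  44  45  52  63  67  72
   72  74  74  73]
 [124 120 116 115 110  96  77  57  45  42  44  39  39  41  49  62  66  71
   71  73  75  76]
 [103  80  73  74  73  72  65  56  54  51  54  48  42  42  46  60  70  73
   71  72  74  75]
 [ 79  75  73  72  72  71  68  57  45  41  41  41  39  42  49  62  68  70
   71  74  71  75]
 [ 73  73  72  74  71  69  70  55  49  41  38  41  40  41  50  61  68  71
   70  72  73  73]
 [ 73  75  74  73  74  71  68  58  44  36  34  35  35  39  47  61  68  71
   73  72  72  74]
 [ 73  73  75  73  72  69  69  56  43  36  33  33  30  34  46  59  70  70
   69  69  72  74]
 [ 72  73  73  72  73  73  66  57  44  37  32  33  34  37
[... 294 characters left out ...]
4
   78  87  97 101]
 [ 72  73  73  72  72  73  71  68  65  63  64  65  62  64  74  79  86  92
   97 100 102 102]
 [ 79  75  75  78  75  77  74  69  65  66  61  64  60  65  77  86  91  96
   99 100 100 104]
 [ 92  90  93  95  98  97  92  81  68  66  63  62  64  68  84  96  98  99
   98  99 101 102]
 [100 100 100  99 102 101  96  83  69  63  63  64  63  68  82  97  99  99
  100  97  99  99]
 [ 99 101  97  93  86  82  76  67  56  54  54  52  55  55  65  74  79  85
   91  95 100 101]
 [ 99  95  77  51  31  23  22  16  20  22  17  15  14  10  16  22  25  33
   53  76  93 100]
 [ 96  83  55  23  17   5  13   3   7  15   3   6  15  14  11  15   8   9
   28  51  87  97]]
[258.06093539 224.26044983]
```

```bash
python3 - <<'E'
from h import *
s=robot.get_state();c=cam('wrist');Rt=R.from_rotvec(s['tool_rot']).as_matrix();t=np.array(s['tcp_pos'])
P=lambda x,y,z:proj(c,t+Rt@np.array([x,y,z])).round(1)
print('bit front end bottom/top',P(9,0,35.3),P(9,0,21.3),'head front bottom',P(17,0,5.3),P(17,5,5.3),P(17,-5,5.3))
q=Rt.T@(np.array([550.6,144.5,97.5])-t);print(q.round(2),'slot ends',P(q[0]+10,q[1],q[2]),P(q[0]+11.5,q[1],q[2]),s['wrist_force'])
E
```

```text
bit front end bottom/top [258.  211.9] [258.  220.7] head front bottom [257.9 219.6] [266.9 219.6] [248.9 219.6]
[ 0.79  0.72 74.97] slot ends [259.  190.3] [259.  188.5] [1.11365801 0.64334423 0.08820514]
```

The slot sits at about +0.8 mm and the bit between +0.3 and +1.5 mm along tool x, so x needs no correction. I'll descend to just above the plate.

>>> apply_moves(targets=[0,0.0003,0.015,0,0,0,0,0,0.0003,0.028,0,0,0,0,0,0.0003,0.036,0,0,0,0,0,0.0003,0.039,0,0,0,0,0,0.0003,0.04,0,0,0,0,0,0.0003,0.041,0,0,0,0,0,0.0003,0.041,0,0,0,0,0,0.0003,0.041,0,0,0,0])

```text
time_s: 8.15
tcp_pos: [550.2, 144.8, 131.8]
tool_rot: [2.407, 2.019, 0.001]
wrist_force: [0.0, 0.1, 0.1]
grip_width: 0.104
finger_force: 58.6
```

>>> apply_moves(targets=[0,0,0.0005,0,0,0,0,0,0,0.001,0,0,0,0,0,0,0.0015,0,0,0,0,0,0,0.002,0,0,0,0,0,0,0.002,0,0,0,0,0,0,0.002,0,0,0,0])

```text
time_s: 8.65
tcp_pos: [549.9, 144.8, 129.3]
tool_rot: [-2.407, -2.019, 0.0]
wrist_force: [0.2, 0.3, -0.8]
grip_width: 0.101
finger_force: 58.6
```

>>> apply_moves(targets=[0,0,0.0007,0,0,0,0,0,0,0.0014,0,0,0,0,0,0,0.0021,0,0,0,0,0,0,0.0028,0,0,0,0,0,0,0.003,0,0,0,0,0,0,0.003,0,0,0,0])

```text
time_s: 9.15
tcp_pos: [549.9, 144.8, 126.2]
tool_rot: [-2.407, -2.019, 0.0]
wrist_force: [0.3, -0.3, -0.4]
grip_width: 0.106
finger_force: 58.6
```

>>> apply_moves(targets=[0,0,0.0007,0,0,0,0,0,0,0.0014,0,0,0,0,0,0,0.0021,0,0,0,0,0,0,0.0028,0,0,0,0,0,0,0.003,0,0,0,0,0,0,0.003,0,0,0,0])

```text
time_s: 9.65
tcp_pos: [549.9, 144.8, 123.2]
tool_rot: [-2.407, -2.019, 0.0]
wrist_force: [-0.7, -0.3, -0.9]
grip_width: 0.102
finger_force: 58.6
```

>>> apply_moves(targets=[0,0,0.001,0,0,0,0,0,0,0.002,0,0,0,0,0,0,0.003,0,0,0,0,0,0,0.004,0,0,0,0,0,0,0.005,0,0,0,0,0,0,0.006,0,0,0,0,0,0,0.006,0,0,0,0,0,0,0.006,0,0,0,0])

```text
time_s: 10.32
tcp_pos: [549.9, 144.8, 117.2]
tool_rot: [-2.407, -2.019, 0.0]
wrist_force: [0.3, 0.5, -0.8]
grip_width: 0.098
finger_force: 58.6
```

>>> apply_moves(targets=[0,0,0.001,0,0,0,0,0,0,0.002,0,0,0,0,0,0,0.003,0,0,0,0,0,0,0.004,0,0,0,0,0,0,0.005,0,0,0,0,0,0,0.006,0,0,0,0,0,0,0.006,0,0,0,0,0,0,0.006,0,0,0,0])

```text
time_s: 10.98
tcp_pos: [549.9, 144.8, 111.2]
tool_rot: [-2.407, -2.019, 0.0]
wrist_force: [-0.6, 0.5, -0.2]
grip_width: 0.1
finger_force: 58.6
```

Moving freely; the last 8 mm, slower near the end.

>>> apply_moves(targets=[0,0,0.001,0,0,0,0,0,0,0.002,0,0,0,0,0,0,0.003,0,0,0,0,0,0,0.004,0,0,0,0,0,0,0.005,0,0,0,0,0,0,0.0055,0,0,0,0,0,0,0.006,0,0,0,0,0,0,0.006,0,0,0,0,0,0,0.006,0,0,0,0])

```text
time_s: 11.73
tcp_pos: [550.0, 144.8, 105.3]
tool_rot: [2.407, 2.019, 0.0]
wrist_force: [0.5, 0.2, -0.7]
grip_width: 0.105
finger_force: 58.6
```

>>> apply_moves(targets=[0,0,0.0003,0,0,0,0,0,0,0.0006,0,0,0,0,0,0,0.001,0,0,0,0,0,0,0.0013,0,0,0,0,0,0,0.0013,0,0,0,0,0,0,0.0013,0,0,0,0])

```text
time_s: 12.23
tcp_pos: [549.9, 144.8, 104.0]
tool_rot: [-2.407, -2.019, 0.0]
wrist_force: [-0.7, -0.6, -0.4]
grip_width: 0.104
finger_force: 58.6
```

>>> apply_moves(targets=[0,0,0.0003,0,0,0,0,0,0,0.0006,0,0,0,0,0,0,0.0009,0,0,0,0,0,0,0.001,0,0,0,0,0,0,0.001,0,0,0,0])

```text
time_s: 12.65
tcp_pos: [549.9, 144.8, 103.0]
tool_rot: [-2.407, -2.019, 0.0]
wrist_force: [-0.1, -0.1, -1.8]
grip_width: 0.104
finger_force: 58.6
```

>>> apply_moves(targets=[0,0,0.0002,0,0,0,0,0,0,0.0004,0,0,0,0,0,0,0.0005,0,0,0,0,0,0,0.0005,0,0,0,0,0,0,0.0005,0,0,0,0])

```text
time_s: 13.07
tcp_pos: [550.0, 144.9, 102.8]
tool_rot: [2.407, 2.019, 0.0]
wrist_force: [-0.7, 0.6, 5.5]
grip_width: 0.104
finger_force: 59.5
```

>>> apply_moves(targets=[0,0,-0.0003,0,0,0,0,0,0,-0.0003,0,0,3,0,0,0,-0.0003,0,0,6,0,0,0,-0.0003,0,0,9,0,0,0,-0.0003,0,0,12,0,0,0,-0.0003,0,0,15,0,0,0,-0.0003,0,0,15,0,0,0,-0.0003,0,0,15,0])

```text
time_s: 13.73
tcp_pos: [550.2, 144.8, 102.9]
tool_rot: [2.648, 1.69, 0.0]
wrist_force: [2.5, -1.3, -0.1]
grip_width: 0.1
finger_force: 58.8
```

```bash
cat > st.py <<'E'
from h import *
s=robot.get_state()
for k in('tcp_pos','wrist_force','wrist_torque'):print(k,np.round(s[k],3))
go([0,0,0],-10)
E
python3 st.py
```

```text
tcp_pos [550.174 144.802 102.872]
wrist_force [ 2.485 -1.286 -0.092]
wrist_torque [-0.267 -0.382  0.018]
shift [-0.363  -0.4381  0.1026] turn [  0.03   0.   -14.91] yaw now -24.91 t 13.73
```

Turning with light forces. Continue in steps.

>>> apply_moves(targets=[0,0,0,0,0,4,0,0,0,0,0,0,8,0,0,0,0,0,0,12,0,0,0,0,0,0,16,0,0,0,0,0,0,20,0,0,0,0,0,0,20,0,0,0,0,0,0,20,0])

```text
time_s: 14.32
tcp_pos: [550.1, 144.8, 102.8]
tool_rot: [2.9, 1.207, 0.0]
wrist_force: [1.6, -1.3, 1.2]
grip_width: 0.106
finger_force: 59.0
```

```bash
python3 st.py
```

```text
tcp_pos [550.127 144.783 102.841]
wrist_force [ 1.581 -1.343  1.229]
wrist_torque [-0.328 -0.497  0.075]
shift [-0.4904 -0.2884  0.1027] turn [ 3.00e-02  0.00e+00 -3.48e+01] yaw now -44.8 t 14.32
```

>>> apply_moves(targets=[0,0,0,0,0,4,0,0,0,0,0,0,8,0,0,0,0,0,0,12,0,0,0,0,0,0,16,0,0,0,0,0,0,20,0,0,0,0,0,0,20,0,0,0,0,0,0,20,0])

```text
time_s: 14.9
tcp_pos: [550.0, 144.7, 102.8]
tool_rot: [3.065, 0.686, 0.0]
wrist_force: [2.2, -2.2, 1.8]
grip_width: 0.106
finger_force: 59.2
```

```bash
python3 st.py
```

```text
tcp_pos [550.024 144.697 102.833]
wrist_force [ 2.182 -2.185  1.777]
wrist_torque [-0.479 -0.314 -0.047]
shift [-0.5592 -0.1037  0.1028] turn [ 2.000e-02  1.000e-02 -5.476e+01] yaw now -64.76 t 14.9
```

>>> apply_moves(targets=[0,0,0,0,0,4,0,0,0,0,0,0,8,0,0,0,0,0,0,12,0,0,0,0,0,0,16,0,0,0,0,0,0,20,0,0,0,0,0,0,20,0,0,0,0,0,0,20,0])

```text
time_s: 15.48
tcp_pos: [549.9, 144.7, 102.8]
tool_rot: [3.138, 0.144, -0.0]
wrist_force: [1.2, -2.1, 3.7]
grip_width: 0.105
finger_force: 59.4
```

```bash
python3 st.py
```

```text
tcp_pos [549.898 144.685 102.801]
wrist_force [ 1.17  -2.129  3.721]
wrist_torque [-0.462 -0.1    0.022]
shift [-0.5608  0.0938  0.1029] turn [ 0.000e+00  2.000e-02 -7.475e+01] yaw now -84.75 t 15.48
```

>>> apply_moves(targets=[0,0,0,0,0,1,0,0,0,0,0,0,2,0,0,0,0,0,0,3,0,0,0,0,0,0,3,0])

```text
time_s: 15.82
tcp_pos: [549.9, 144.7, 102.8]
tool_rot: [3.141, 0.053, -0.0]
wrist_force: [-0.1, -2.0, 4.6]
grip_width: 0.101
finger_force: 59.4
```

```bash
python3 st.py
```

```text
tcp_pos [549.9   144.66  102.801]
wrist_force [-0.115 -1.956  4.62 ]
wrist_torque [-0.602  0.033  0.06 ]
shift [-0.5545  0.126   0.1029] turn [-0.000e+00  1.000e-02 -7.806e+01] yaw now -88.06 t 15.82
```

>>> apply_moves(targets=[0,0,0,0,0,1,0,0,0,0,0,0,2,0,0,0,0,0,0,2,0,0,0,0,0,0,2,0])

```text
time_s: 16.15
tcp_pos: [549.9, 144.8, 102.8]
tool_rot: [3.141, -0.001, -0.0]
wrist_force: [0.2, -3.3, 5.0]
grip_width: 0.102
finger_force: 59.4
```

```bash
python3 st.py
```

```text
tcp_pos [549.921 144.763 102.804]
wrist_force [ 0.221 -3.348  5.047]
wrist_torque [-0.729  0.044  0.008]
shift [-0.5498  0.145   0.1029] turn [ 1.000e-02  1.000e-02 -8.003e+01] yaw now -90.03 t 16.15
```

>>> apply_moves(targets=[0,0,0,0,0,1,0,0,0,0,0,0,1.5,0,0,0,0,0,0,1.5,0,0,0,0,0,0,1.5,0])

```text
time_s: 16.48
tcp_pos: [550.0, 144.8, 102.8]
tool_rot: [3.141, -0.042, 0.0]
wrist_force: [-0.7, -2.9, 5.6]
grip_width: 0.103
finger_force: 59.5
```

```bash
python3 st.py; python3 - <<'E'
from h import *
f=np.load('first.npz');a=cam('scene')[0];b=cam('side')[0]
r=lambda i,x,y,w,h:cv2.resize(i[y:y+h,x:x+w],(400,300),interpolation=cv2.INTER_CUBIC)
save((np.hstack([r(a,250,110,140,105),r(b,110,165,140,105)]),),'pics/g.png')
E
```

```text
tcp_pos [549.953 144.774 102.824]
wrist_force [-0.694 -2.858  5.56 ]
wrist_torque [-0.798  0.111  0.056]
shift [-0.5458  0.1596  0.1028] turn [ 1.000e-02  0.000e+00 -8.155e+01] yaw now -91.55 t 16.48
```

View pics/g.png

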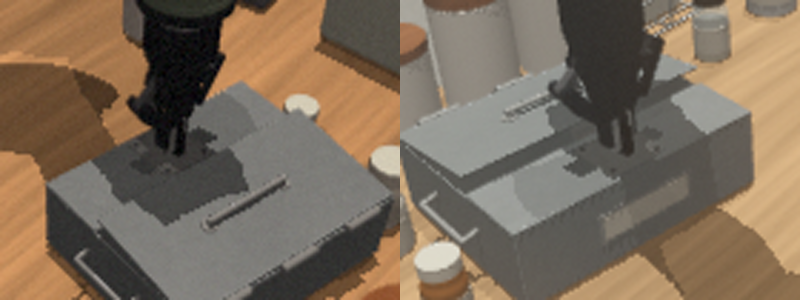

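The side view shows the lid's front edge clearly sprung up. I'll feel on to the stop in small steps, averaging the torque.

```bash
cat > tq.py <<'E'
from h import *
T=[];F=[]
for i in range(8):
    viewer.get_image('side');s=robot.get_state();T.append(s['wrist_torque']);F.append(s['wrist_force'])
print(np.mean(T,0).round(3),np.std(T,0).round(3),np.mean(F,0).round(2));go([0,0,0],-10)
E
python3 tq.py
```

```text
[-0.779  0.067  0.017] [0.041 0.021 0.041] [-0.37 -2.82  4.95]
shift [-0.5458  0.1595  0.1028] turn [ 1.000e-02  1.000e-02 -8.155e+01] yaw now -91.55 t 16.98
```

>>> apply_moves(targets=[0,0,0,0,0,1,0,0,0,0,0,0,1.5,0,0,0,0,0,0,1.5,0,0,0,0,0,0,1.5,0])

```text
time_s: 17.32
tcp_pos: [549.9, 144.8, 102.8]
tool_rot: [3.14, -0.084, -0.0]
wrist_force: [-0.7, -2.9, 5.8]
grip_width: 0.104
finger_force: 59.5
```

```bash
python3 tq.py
```

```text
[-0.831  0.125  0.095] [0.023 0.025 0.018] [-0.41 -3.4   5.16]
shift [-0.5413  0.174   0.1029] turn [ 0.000e+00  1.000e-02 -8.307e+01] yaw now -93.07 t 17.72
```

>>> apply_moves(targets=[0,0,0,0,0,0.5,0,0,0,0,0,0,1,0,0,0,0,0,0,1,0,0,0,0,0,0,1,0])

```text
time_s: 18.05
tcp_pos: [550.0, 144.8, 102.8]
tool_rot: [3.139, -0.112, 0.0]
wrist_force: [0.3, -3.7, 5.5]
grip_width: 0.103
finger_force: 59.5
```

```bash
python3 tq.py
```

```text
[-0.852  0.146  0.209] [0.015 0.025 0.023] [-0.74 -3.4   5.42]
shift [-0.5383  0.1834  0.1028] turn [ 1.000e-02  1.000e-02 -8.407e+01] yaw now -94.07 t 18.45
```

The torque rise (0.02→0.10→0.21 N m) shows the stop has been reached. Turning back home.

>>> apply_moves(targets=[0,0,0,0,0,-4,0,0,0,0,0,0,-8,0,0,0,0,0,0,-12,0,0,0,0,0,0,-16,0,0,0,0,0,0,-20,0,0,0,0,0,0,-24,0,0,0,0,0,0,-28,0,0,0,0,0,0,-32,0,0,0,0,0,0,-36,0,0,0,0,0,0,-40,0,0,0,0,0,0,-40,0])

```text
time_s: 19.37
tcp_pos: [550.1, 144.8, 102.8]
tool_rot: [-2.987, -0.974, -0.0]
wrist_force: [1.3, -3.0, 1.7]
grip_width: 0.103
finger_force: 58.8
```

```bash
python3 st.py
```

```text
tcp_pos [550.058 144.79  102.818]
wrist_force [ 1.251 -3.031  1.659]
wrist_torque [-0.706 -0.339 -0.034]
shift [-0.5297 -0.2073  0.1027] turn [ 0.000e+00 -2.000e-02 -4.387e+01] yaw now -53.87 t 19.37
```

>>> apply_moves(targets=[0,0,0,0,0,-4,0,0,0,0,0,0,-8,0,0,0,0,0,0,-12,0,0,0,0,0,0,-16,0,0,0,0,0,0,-20,0,0,0,0,0,0,-24,0,0,0,0,0,0,-28,0,0,0,0,0,0,-32,0,0,0,0,0,0,-36,0,0,0,0,0,0,-40,0,0,0,0,0,0,-42,0,0,0,0,0,0,-42,0])

```text
time_s: 20.37
tcp_pos: [550.2, 145.1, 102.8]
tool_rot: [-2.443, -1.975, -0.001]
wrist_force: [2.8, -0.9, 2.2]
grip_width: 0.101
finger_force: 59.0
```

```bash
python3 tq.py
```

```text
[-0.181 -0.768 -0.052] [0.069 0.102 0.033] [ 2.86 -0.48  2.59]
shift [-0.2566 -0.5078  0.1026] turn [ 0.02 -0.01 -2.04] yaw now -12.04 t 20.77
```

>>> apply_moves(targets=[0,0,0,0,0,-1.5,0,0,0,0,0,0,-3,0,0,0,0,0,0,-4,0,0,0,0,0,0,-4,0])

```text
time_s: 21.1
tcp_pos: [550.0, 144.9, 102.8]
tool_rot: [-2.369, -2.063, -0.0]
wrist_force: [4.4, -0.3, 2.8]
grip_width: 0.103
finger_force: 58.9
```

```bash
python3 tq.py
```

```text
[-0.03  -0.95  -0.025] [0.032 0.039 0.028] [ 3.99 -0.29  2.88]
shift [-0.2201 -0.5245  0.1028] turn [0.01 0.   1.99] yaw now -8.01 t 21.5
```

>>> apply_moves(targets=[0,0,0,0,0,-0.5,0,0,0,0,0,0,-1.5,0,0,0,0,0,0,-1.5,0,0,0,0,0,0,-1.5,0])

```text
time_s: 21.83
tcp_pos: [550.0, 144.8, 102.8]
tool_rot: [-2.344, -2.092, -0.0]
wrist_force: [5.1, 0.7, 2.6]
grip_width: 0.101
finger_force: 59.0
```

```bash
python3 tq.py
```

```text
[-0.087 -0.985 -0.03 ] [0.035 0.04  0.034] [ 4.11 -0.45  2.89]
shift [-0.2062 -0.53    0.1028] turn [-0.   0.   3.5] yaw now -6.5 t 22.23
```

>>> apply_moves(targets=[0,0,0,0,0,-0.5,0,0,0,0,0,0,-1.5,0,0,0,0,0,0,-1.5,0,0,0,0,0,0,-1.5,0])

```text
time_s: 22.57
tcp_pos: [549.9, 144.8, 102.8]
tool_rot: [-2.316, -2.123, -0.0]
wrist_force: [4.0, -0.3, 3.8]
grip_width: 0.106
finger_force: 59.0
```

```bash
python3 tq.py
```

```text
[-0.096 -1.059 -0.038] [0.016 0.029 0.032] [ 3.94 -0.2   3.44]
shift [-0.1923 -0.5352  0.1028] turn [0.   0.   4.99] yaw now -5.01 t 22.97
```

>>> apply_moves(targets=[0,0,0,0,0,-0.5,0,0,0,0,0,0,-1,0,0,0,0,0,0,-1,0,0,0,0,0,0,-1,0])

```text
time_s: 23.3
tcp_pos: [550.0, 144.8, 102.8]
tool_rot: [-2.298, -2.142, -0.0]
wrist_force: [4.1, -0.4, 3.5]
grip_width: 0.105
finger_force: 59.1
```

```bash
python3 tq.py
```

```text
[-0.072 -1.188 -0.067] [0.026 0.026 0.024] [ 4.85 -0.06  3.21]
shift [-0.1829 -0.5386  0.1028] turn [ 0.01 -0.    6.  ] yaw now -4.0 t 23.7
```

>>> apply_moves(targets=[0,0,0,0,0,-0.5,0,0,0,0,0,0,-1,0,0,0,0,0,0,-1,0,0,0,0,0,0,-1,0])

```text
time_s: 24.03
tcp_pos: [550.0, 144.8, 102.8]
tool_rot: [2.279, 2.162, 0.0]
wrist_force: [5.1, 0.2, 2.2]
grip_width: 0.105
finger_force: 59.1
```

```bash
python3 tq.py
```

```text
[-0.032 -1.248 -0.182] [0.019 0.038 0.025] [ 5.05 -0.04  3.22]
shift [-0.1735 -0.5416  0.1028] turn [ 0. -0.  7.] yaw now -3.0 t 24.43
```

Home stop felt too. Going back to mid-play, then drawing out gently.

>>> apply_moves(targets=[0,0,0,0,0,2,0,0,0,0,0,0,4,0,0,0,0,0,0,6,0,0,0,0,0,0,6,0,0,0,0,0,0,6,0])

```text
time_s: 24.85
tcp_pos: [549.6, 144.8, 102.8]
tool_rot: [-2.389, -2.04, 0.001]
wrist_force: [2.2, 0.1, 5.4]
grip_width: 0.104
finger_force: 59.6
```

```bash
python3 tq.py
```

```text
[-0.171 -0.618 -0.036] [0.021 0.03  0.043] [ 2.41 -0.56  5.82]
shift [-0.2289 -0.5201  0.1032] turn [-0.04  0.02  1.01] yaw now -8.99 t 25.25
```

>>> apply_moves(targets=[0,0,-0.001,0,0,0,0,0,0,-0.002,0,0,0,0,0,0,-0.003,0,0,0,0,0,0,-0.004,0,0,0,0,0,0,-0.005,0,0,0,0,0,0,-0.006,0,0,0,0,0,0,-0.006,0,0,0,0])

```text
time_s: 25.83
tcp_pos: [549.7, 144.9, 108.9]
tool_rot: [-2.389, -2.04, 0.001]
wrist_force: [1.3, -0.1, -0.2]
grip_width: 0.103
finger_force: 58.7
```

```bash
python3 tq.py
```

```text
[-0.018 -0.083 -0.004] [0.04  0.068 0.035] [ 0.41 -0.34 -0.12]
shift [-0.229  -0.5203  0.1089] turn [-0.02  0.01  1.  ] yaw now -9.0 t 26.23
```

>>> apply_moves(targets=[0,0,-0.0005,0,0,0,0,0,0,-0.001,0,0,0,0,0,0,-0.0015,0,0,0,0,0,0,-0.0015,0,0,0,0])

```text
time_s: 26.57
tcp_pos: [550.0, 144.8, 110.4]
tool_rot: [2.389, 2.04, 0.0]
wrist_force: [0.4, -0.4, -0.7]
grip_width: 0.101
finger_force: 58.7
```

>>> apply_moves(targets=[0,0,-0.0005,0,0,0,0,0,0,-0.001,0,0,0,0,0,0,-0.0015,0,0,0,0,0,0,-0.0015,0,0,0,0])

```text
time_s: 26.9
tcp_pos: [550.0, 144.8, 111.9]
tool_rot: [2.389, 2.04, 0.0]
wrist_force: [0.7, 0.1, -1.0]
grip_width: 0.099
finger_force: 58.7
```

>>> apply_moves(targets=[0,0,-0.0005,0,0,0,0,0,0,-0.001,0,0,0,0,0,0,-0.0015,0,0,0,0,0,0,-0.0015,0,0,0,0])

```text
time_s: 27.23
tcp_pos: [550.0, 144.8, 113.4]
tool_rot: [2.389, 2.04, 0.0]
wrist_force: [-0.8, -0.2, -0.8]
grip_width: 0.1
finger_force: 58.7
```

>>> apply_moves(targets=[0,0,-0.0015,0,0,0,0,0,0,-0.003,0,0,0,0,0,0,-0.0045,0,0,0,0,0,0,-0.006,0,0,0,0,0,0,-0.008,0,0,0,0,0,0,-0.008,0,0,0,0])

```text
time_s: 27.73
tcp_pos: [550.1, 144.9, 121.7]
tool_rot: [2.389, 2.04, 0.001]
wrist_force: [0.7, -0.3, -0.4]
grip_width: 0.104
finger_force: 58.7
```

>>> apply_moves(targets=[0,0,-0.002,0,0,0,0,0,0,-0.004,0,0,0,0,0,0,-0.007,0,0,0,0,0,0,-0.01,0,0,0,0,0,0,-0.015,0,0,0,0,0,0,-0.025,0,0,0,0,0,0,-0.04,0,0,0,0,0,0,-0.055,0,0,0,0,0,0,-0.055,0,0,0,0,0,0,-0.055,0,0,0,0])

```text
time_s: 28.57
tcp_pos: [550.3, 145.0, 177.4]
tool_rot: [2.389, 2.04, 0.003]
wrist_force: [0.4, -0.3, -0.1]
grip_width: 0.102
finger_force: 58.7
```

```bash
python3 - <<'E'
from h import *
s=robot.get_state();c=cam('wrist');Rt=R.from_rotvec(s['tool_rot']).as_matrix();t=np.array(s['tcp_pos'])
print(t.round(1),proj(c,t+Rt@[0,0,35.3]))
b=cam('side');a=cam('scene')
r=lambda i,x,y,w,h:cv2.resize(i[y:y+h,x:x+w],(266,200),interpolation=cv2.INTER_CUBIC)
save((np.hstack([r(c[0],200,170,120,90),r(a[0],250,100,140,105),r(b[0],110,145,140,105)]),),'pics/h.png')
go([495.9,-367.7,170],13.0)
E
```

```text
[550.3 145.  177.4] [258.06647219 224.24728248]
shift [-0.5147  0.0271  0.0061] turn [-4.0e-02  1.0e-02 -2.2e+01] yaw now -9.0 t 28.72
```

View pics/h.png

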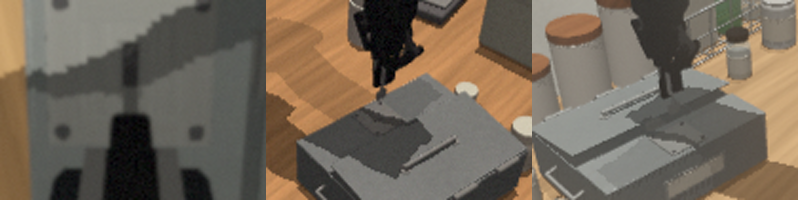

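The key is out, still upright in the hand, and the lid stays up. Returning over the block slot.

>>> apply_moves(targets=[-0.515,0.027,0.006,0,0,-22,0,-0.515,0.027,0.006,0,0,-22,0,-0.515,0.027,0.006,0,0,-22,0,-0.515,0.027,0.006,0,0,-22,0,-0.515,0.027,0.006,0,0,-22,0,-0.515,0.027,0.006,0,0,-22,0,-0.515,0.027,0.006,0,0,-22,0,-0.515,0.027,0.006,0,0,-22,0,-0.515,0.027,0.006,0,0,-22,0,-0.515,0.027,0.006,0,0,-22,0,-0.515,0.027,0.006,0,0,-22,0,-0.515,0.027,0.006,0,0,-22,0,-0.515,0.027,0.006,0,0,-22,0,-0.515,0.027,0.006,0,0,-22,0,-0.515,0.027,0.006,0,0,-22,0,-0.515,0.027,0.006,0,0,-22,0,-0.515,0.027,0.006,0,0,-22,0,-0.515,0.027,0.006,0,0,-22,0])

```text
time_s: 30.22
tcp_pos: [496.5, -366.9, 170.3]
tool_rot: [-1.954, -2.46, -0.001]
wrist_force: [-0.7, -0.6, -0.4]
grip_width: 0.105
finger_force: 58.7
```

```bash
python3 - <<'E'
from h import *
go([495.9,-367.7,90],13.0)
E
```

```text
shift [-0.0007 -0.0008  0.0803] turn [ 0.01 -0.03  0.09] yaw now 13.09 t 30.22
```

>>> apply_moves(targets=[-0.0007,-0.0008,0.03,0,0,0,0,-0.0007,-0.0008,0.055,0,0,0,0,-0.0007,-0.0008,0.072,0,0,0,0,-0.0007,-0.0008,0.08,0,0,0,0,-0.0007,-0.0008,0.083,0,0,0,0,-0.0007,-0.0008,0.085,0,0,0,0,-0.0007,-0.0008,0.087,0,0,0,0,-0.0007,-0.0008,0.089,0,0,0,0,-0.0007,-0.0008,0.09,0,0,0,0,-0.0007,-0.0008,0.09,0,0,0,0])

```text
time_s: 31.05
tcp_pos: [495.6, -369.0, 80.6]
tool_rot: [1.955, 2.458, 0.0]
wrist_force: [0.9, -0.3, -0.8]
grip_width: 0.104
finger_force: 58.7
```

>>> apply_moves(targets=[0,0,0.002,0,0,0,0,0,0,0.005,0,0,0,0,0,0,0.008,0,0,0,0,0,0,0.011,0,0,0,0,0,0,0.014,0,0,0,0,0,0,0.017,0,0,0,0,0,0,0.02,0,0,0,0,0,0,0.022,0,0,0,0,0,0,0.022,0,0,0,0])

```text
time_s: 31.8
tcp_pos: [495.2, -368.8, 57.8]
tool_rot: [-1.955, -2.458, 0.0]
wrist_force: [-0.2, -0.1, 0.5]
grip_width: 0.106
finger_force: 58.7
```

>>> apply_moves(targets=[0.0009,0.0009,0.001,0,0,0,0,0.0009,0.0009,0.002,0,0,0,0,0.0009,0.0009,0.003,0,0,0,0,0.0009,0.0009,0.004,0,0,0,0,0.0009,0.0009,0.004,0,0,0,0,0.0009,0.0009,0.004,0,0,0,0])

```text
time_s: 32.3
tcp_pos: [496.0, -367.8, 54.3]
tool_rot: [-1.956, -2.459, 0.0]
wrist_force: [-0.9, 0.2, -0.9]
grip_width: 0.109
finger_force: 58.7
```

>>> apply_moves(targets=[0,0,0.0005,0,0,0,0,0,0,0.0008,0,0,0,0,0,0,0.0008,0,0,0,0,0,0,0.0008,0,0,0,0.02,0,0,0.0008,0,0,0,0.03,0,0,0.0008,0,0,0,0.04,0,0,0.0008,0,0,0,0.04,0,0,0.0008,0,0,0,0.04,0,0,0.0008,0,0,0,0.04,0,0,-0.02,0,0,0,0.04,0,0,-0.045,0,0,0,0.04,0,0,-0.08,0,0,0,0.04,0,0,-0.12,0,0,0,0.04,0,0,-0.16,0,0,0,0.04,0.06,0,-0.17,0,0,0,0.04,0.06,0,-0.17,0,0,0,0.04,0.06,0,-0.17,0,0,0,0.04])

```text
time_s: 33.72
tcp_pos: [482.8, -305.8, 225.6]
tool_rot: [1.952, 2.461, 0.003]
wrist_force: [0.1, 0.7, 0.3]
grip_width: 0.468
finger_force: 0.0
```

```bash
python3 - <<'E'
from h import *
s=robot.get_state();c=cam('wrist');b=cam('side')
t=np.radians(103);y=np.array([np.cos(t),np.sin(t),0])
for k in(-17,17):
  for z in(48,78):print(k,z,proj(c,np.array([496.5,-367.5,z])+k*y).round(1))
r=lambda i,x,y,w,h:cv2.resize(i[y:y+h,x:x+w],(400,300),interpolation=cv2.INTER_CUBIC)
save((np.hstack([r(c[0],160,50,200,150),r(b[0],110,125,220,165)]),),'pics/i.png')
E
```

```text
-17 48 [257.5 233.9]
-17 78 [257.4 246.1]
17 48 [257.5 208.1]
17 78 [257.4 218.5]
```

View pics/i.png

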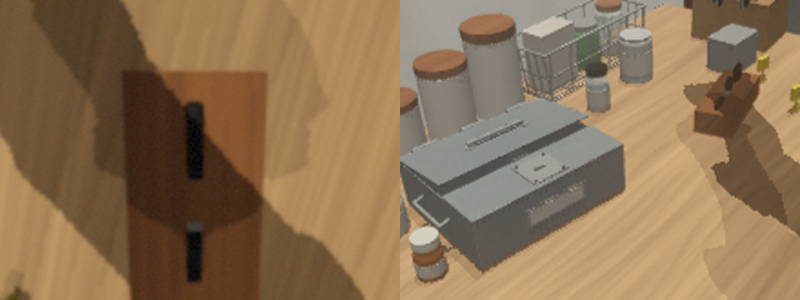

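The lid is up, the keyhole is back along the chest's y, and the key stands in the block in the side view (the wrist crop cut it off). A last numeric check of the key's outline:

```bash
python3 - <<'E'
from h import *
c=cam('wrist');g=cv2.cvtColor(c[0],cv2.COLOR_RGB2GRAY)
print(g[200:256:2,257]);print(g[230,244:272],g[212,244:272])
E
```

```text
[ 64  56  47  39   3  14  13   8  11  19  23  18  14  17  24  17  22  13
  19  19  19  23  78 146 152 154 152 154]
[61 66 62 63 63 62 62 61 61 56 40 21 22 17 18 16 22 12 31 54 64 62 63 65
 66 66 70 70] [59 58 59 61 61 60 60 61 58 51 34 10 13 13 12  9  7  2 28 50 61 62 62 66
 65 68 65 70]
```

```bash
python3 -c "
from bench import robot
print(robot.job_done())"
```

```text
the job is handed in; nothing more can be done
None
```

The job is handed in. The chest is unlocked with its lid up, the plug is turned home, and the key is back in its own slot. I felt both stops gently and the arm finished clear of everything; the hand-in gave back no verdict.

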